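# Sweep packing scraps off the assembly bench into the hanging bin

### The arm

A 6-joint arm with a two-finger parallel gripper is mounted at the origin on the work surface. World frame = base frame: x ahead of the robot, y to its left, z up, the work surface at z = 0. Lengths are in m, angles in degrees, forces in N, time in s.
With the tool pointing down it reaches from about 0.325 to 0.775 m from the base axis. Payload 5.5 kg.
Tool frame: the origin (TCP) lies at the centre of the arm's flange, where the gripper is bolted on; the fingertips stand 182 mm ahead of it and the grasp point (between the pads) lies 163 mm ahead of it; z points along the fingers, y is the line along which they close (so a half turn about z gives the same grasp; the last joint's range is limited). The gripper opens to 88 mm and grips with 3 to 60 N. Pads are 20 mm wide; open, the fingers measure 115 mm over their backs; the gripper's body (75 mm by 178 mm) begins 61 mm behind the grasp point.
Start: joints at [59.949, 5.22, 70.514, -0, 104.267, -3.249], TCP at [0.271, 0.536, 0.405] pointing down, gripper open.
Joint ranges: [-164.24, 164.24], [-49.07, 125.15], [9.68, 141.18], [-86.29, 266.29], [3.28, 154.24], [-151.56, 151.56]. Speed limits (degrees/s): [147.25, 147.25, 172.46, 180, 180, 180].

### API

Orientations are given as [roll, pitch, yaw] about the fixed x, y, z axes, in that order (R = Rz(yaw) Ry(pitch) Rx(roll)).
In Python, from station import r gives the robot as it stands. The module is installed in compiled form; this text tells all that it offers. Calls block until the motion is done:
- r.reach(position, orientation): joint-space move of the TCP to a pose.
- r.servo_line(position, rotation=None, speed=0.15): straight line of the TCP; rotation=None keeps the orientation; speed is the mean speed in m/s.
- r.move_joints(angles): joint-space move.
- r.let_go() and r.grab(squeeze=None): open the fingers fully, or close them until they stop; squeeze is the grip in N (None keeps the last).
- r.wait(seconds).
- r.inverse_kinematics(position, orientation): joint angles nearest the present ones, or None.
- r.sense(): the state.
- r.snapshot(name): name is "side" or "top" or "wrist"; returns a dict with "frame" (420x560x3 uint8, red, green, blue), "fx", "fy", "cx", "cy" (pixels), "dist_coeffs" ([k1, k2, p1, p2, k3] as OpenCV has them; the pictures are not rectified), "R" (3x3) and "t" (3): a world point X has camera coordinates R X + t. Camera axes: x right, y down, z forward; pixel columns grow to the right and rows downward; lengths in m; the calibration is good to about 2 mm. A picture is of the moment at which its call begins. There is no depth.
A pose or a line that the arm cannot do raises r.IKError and nothing moves.
- r.hand_in(): hands the job in; it is judged then, once.
The state is a dict: "clock": time; "joints": joint angles; "joint_vel": joint speeds; "joint_torque": joint torques, N m; "tcp_pos": TCP position; "orientation": TCP orientation; "contact_force": force on the tool from outside, world axes, zero at the start; "torque": the same for the moment, N m; "opening": finger opening in m; "gripper_force": force on a finger pad.
Only numpy, scipy, OpenCV 4.12 (cv2) and the standard library are available. Lean on these libraries where they do the work, as an engineer would, in place of code of your own. Each camera call takes 0.05 s, during which the arm holds its last target. There are 200 camera calls.

### The job

Take the red-handled scraper out of its grey holder and use it to sweep the three packing scraps (blue foam corner, cardboard carton end, black tray offcut) off the left edge of the bench into the green bin hanging there. Move the scraps only with the scraper, never with the gripper, and leave the parts tray, the white carton and the jar standing where they are. When all three scraps are in the bin, stand the scraper back in its holder, handle up, and let go.

Things in the scene. Friction and masses are not known exactly. Their poses are not given: they have to be found in the camera images.
- bin: Green open bin hung outside the bench's left (+y) edge: 320 (x) x 210 (y) x 160 mm high, 5 mm walls and floor. Origin: centre of its underside. Never turned; only its x varies. Rim 20 mm below the bench top. The bench top (z = 0) ends in a straight edge along x at y = 0.26; the bin's nearer wall starts 5 mm beyond it. Fixed.
- holder: Grey open-topped upright box that holds the scraper: 150 (own x) x 90 (own y) x 80 mm high outside, 4 mm walls and floor. Origin: centre of its underside, on the bench. Fixed.
- scraper: Loose scraper, 0.16 kg, standing handle up in the holder. Upright steel blade 110 (own x) x 6 (own y) x 50 mm high; at each end a cheek 5 mm thick, 40 mm high, reaching 22 mm to either side of the blade along own y, so each face is a shallow U. Sweep along own +y or -y, either face. Origin: centre of the blade's lower edge; z up along the handle.
- scraper_grip (a point): The scraper's square red handle, 26 x 26 mm, faces along the scraper's own x and y, rises from 60 to 170 mm above the blade's lower edge. This point lies on its axis 145 mm above the blade's lower edge, a good place to grip.
- foam_corner: Scrap: blue L-shaped foam packing corner, 80 x 80 mm outside, 40 mm high, about 50 g. Legs 35 mm wide, one along own x at its -y side, one along own y at its -x side. Origin: centre of the 80 mm square, underside. Lies flat on the bench at any yaw.
- carton_end: Scrap: cut-off cardboard carton end with orange bands, open at the top, 85 (own x) x 60 (own y) x 45 mm high, 4 mm walls, about 50 g. Origin: centre of its underside. Any yaw.
- tray_offcut: Scrap: black moulded tray strip, 95 (own x) x 50 (own y) x 14 mm high with three round studs up to 28 mm, about 50 g. Origin: centre of its underside. Any yaw.
- parts_tray: White tray full of finished parts, 140 (own x) x 110 (own y) x 43 mm high, 0.7 kg, loose. Stands near the left edge, on the robot's side of the passage to the bin. Origin: centre of its underside. Must not be moved.
- carton: White carton with an orange band, 170 (own x) x 80 (own y) x 60 mm high, 0.5 kg, loose. Stands near the left edge, on the far side of the passage; the free passage between tray and carton is about 160 to 200 mm wide. Origin: centre of its underside. Must not be moved.
- jar: Amber glass jar with a blue cap, 66 mm diameter, 85 mm high, 0.35 kg, loose, among the scraps. Origin: centre of its underside. Must not be moved or tipped.
Mind the look-alikes: they are no part of the job. There is more than one size of the carton_end; the one meant has the size given above.

How it is judged:
By the outcome, as a careful person would: the job done as asked, in the order asked, and still so for the second after the job is handed in, with the robot touching nothing.
It also fails if it takes over 72 s, if anything falls off the work surface, if the arm or the gripper's body presses on something with over 40 N, if the wrist force passes 120 N, or if a joint passes its speed limit or range.

## Working session

There is one attempt and no reset: what is moved stays moved. The work goes in short steps, each a Python script; the robot and the scene stay as the last script left them, time stands still between calls to the robot, and variables do not carry over. Pictures are saved under pics/ and viewed, at most 12 in all, crops included, and the job is handed in when it is done.

```bash
mkdir -p pics
python3 - <<'E'
from station import r
import cv2,pickle
d={}
for n in("top","side","wrist"):
    s=r.snapshot(n);d[n]=s
    cv2.imwrite(f"pics/{n}0.png",s["frame"][:,:,::-1])
    print(n,s["fx"],s["fy"],s["cx"],s["cy"],s["dist_coeffs"],(-s["R"].T@s["t"]).round(3),s["R"][2].round(2))
pickle.dump(d,open("s0.pkl","wb"))
print(r.sense())
E
```

```text
top 456.47981094745126 456.47981094745126 284.2594732534428 211.13629060623845 [-0.13747257  0.          0.          0.          0.        ] [ 0.359 -0.035  1.121] [ 0.17 -0.   -0.99]
side 490.6746147380704 490.6746147380704 277.101918138219 213.842076709279 [0.0416059 0.        0.        0.        0.       ] [-0.018 -0.932  0.947] [ 0.42  0.63 -0.65]
wrist 291.86462074267985 291.86462074267985 279.8129546550508 206.44137029949158 [-0.04178271  0.          0.          0.          0.        ] [0.209 0.567 0.383] [ 0.23 -0.12 -0.97]
{'clock': 0.15, 'joints': array([ 5.99481834e+01,  5.25152041e+00,  7.05673282e+01, -9.51900827e-04,
        1.04265951e+02, -3.24821999e+00]), 'joint_vel': array([-0.03325426, -0.15798612, -0.20146905,  0.06162682,  0.03069135,
        0.09119471]), 'joint_torque': array([ 1.49887550e-03, -4.47041667e+01, -4.06908989e+01,  6.99076080e-02,
        2.74191977e-02, -1.31767679e-04]), 'tcp_pos': array([0.27057959, 0.53556862, 0.40377118]), 'orientation': array([-1.79915284e+02, -3.88347986e-03,  1.53196167e+02]), 'contact_force': array([ 0.53389261, -0.5602331 ,  0.38700679]), 'torque': array([ 0.02222528, -0.04329907, -0.07182467]), 'gripper_force': 0.0, 'opening': 0.08790217015190906}
```

View pics/top0.png

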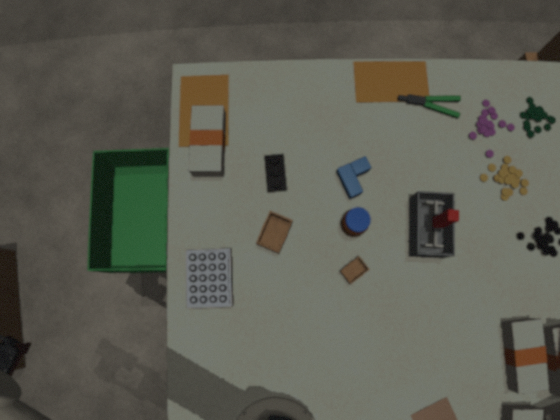

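View pics/side0.png

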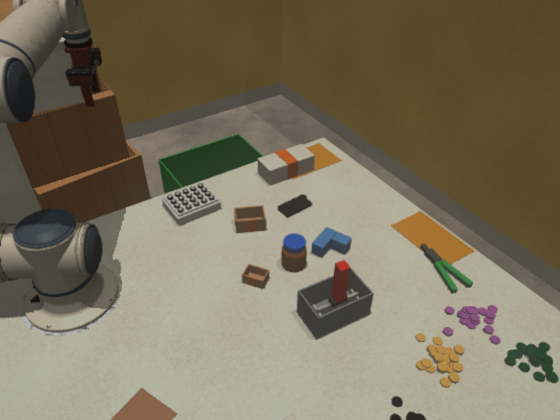

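Top view: bin at (130,210), carton (207,140), parts tray (210,278), tray offcut (275,172), foam (353,177), jar (355,221), holder (432,225) with the red handle tip at (453,215). Candidates for carton_end: brown boxes at (275,232) and (354,270). The larger, at (275,232), should be 85x60; I'll check that by measuring.

```bash
cat > h.py <<'E'
import numpy as np,cv2
def rays(s,px):
    K=np.array([[s["fx"],0,s["cx"]],[0,s["fy"],s["cy"]],[0,0,1]])
    p=cv2.undistortPoints(np.array(px,float).reshape(-1,1,2),K,np.array(s["dist_coeffs"])).reshape(-1,2)
    d=np.c_[p,np.ones(len(p))]@s["R"]
    return -s["R"].T@s["t"],d
def cast(s,px,z):
    c,d=rays(s,px); return (c+d*((z-c[2])/d[:,2:]))[:,:2]
def proj(s,X):
    K=np.array([[s["fx"],0,s["cx"]],[0,s["fy"],s["cy"]],[0,0,1]])
    return cv2.projectPoints(np.array(X,float).reshape(-1,1,3),cv2.Rodrigues(s["R"])[0],s["t"],K,np.array(s["dist_coeffs"]))[0].reshape(-1,2)
def rect(s,mask,z):
    c=max(cv2.findContours(mask.astype(np.uint8),cv2.RETR_EXTERNAL,cv2.CHAIN_APPROX_NONE)[0],key=cv2.contourArea)
    w=cast(s,c[:,0,:],z).astype(np.float32)
    (x,y),(a,b),t=cv2.minAreaRect(w*1000)
    if a<b:a,b,t=b,a,t+90
    return round(x/1000,4),round(y/1000,4),round(a),round(b),round((t+90)%180-90,1)
def triang(s1,p1,s2,p2):
    c1,d1=rays(s1,p1);c2,d2=rays(s2,p2);d1=d1[0];d2=d2[0]
    A=np.c_[d1,-d2];k=np.linalg.lstsq(A,c2-c1,rcond=None)[0]
    a=c1+k[0]*d1;b=c2+k[1]*d2
    return (a+b)/2,np.linalg.norm(a-b)
def box(hsv,lo,hi,roi):
    m=cv2.inRange(hsv,np.array(lo),np.array(hi)); o=np.zeros_like(m);x0,y0,x1,y1=roi;o[y0:y1,x0:x1]=m[y0:y1,x0:x1];return o
E
python3 - <<'E'
import pickle,cv2,numpy as np
from h import *
d=pickle.load(open("s0.pkl","rb"));s=d["top"];f=s["frame"]
hsv=cv2.cvtColor(f,cv2.COLOR_RGB2HSV)
for p in[(275,232),(354,270),(275,172),(345,180),(355,220),(453,215),(432,195),(210,255),(190,252),(207,115),(300,200),(430,230)]:print(p,f[p[1],p[0]],hsv[p[1],p[0]])
im=f[50:330,160:500,::-1]
cv2.imwrite("pics/crop1.png",cv2.resize(im,(728,600),interpolation=cv2.INTER_CUBIC))
bench=(hsv[...,2]>110)
def dark(roi,z,t=(0,0,0),hi=(179,255,95)):return rect(s,box(hsv,t,hi,roi),z)
br=lambda roi,z:rect(s,box(hsv,(4,90,20),(18,255,200),roi),z)
print("cartL",br((250,205,300,260),.045)); print("cartS",br((335,250,375,290),.03))
print("offcut",dark((255,145,300,200),.014,hi=(179,255,70)))
print("foam",rect(s,box(hsv,(98,100,40),(116,255,255),(330,150,378,202)),.04))
print("jar",rect(s,box(hsv,(108,100,30),(125,255,255),(335,200,376,240)),.085))
print("holder",dark((405,180,462,265),.08))
red=box(hsv,(0,150,80),(6,255,255),(420,180,475,250));print("red",rect(s,red,.17))
E
```

```text
(275, 232) [100  78  55] [ 15 115 100]
(354, 270) [101  77  54] [ 15 119 101]
(275, 172) [32 28 30] [165  32  32]
(345, 180) [ 62  84 108] [106 109 108]
(355, 220) [ 38  63 108] [109 165 108]
(453, 215) [109  40  36] [  2 171 109]
(432, 195) [28 27 28] [150   9  28]
(210, 255) [90 92 92] [90  6 92]
(190, 252) [113 115 117] [105   9 117]
(207, 115) [115 119 108] [ 41  24 119]
(300, 200) [116 119 106] [ 37  28 119]
(430, 230) [36 32 31] [ 6 35 36]
cartL (0.4968, -0.0095, 82, 59, -24.1)
cartS (0.4025, -0.1972, 54, 38, -55.1)
offcut (0.65, -0.0143, 95, 49, 3.7)
foam (0.6268, -0.2153, 79, 76, -66.9)
jar (0.5152, -0.2033, 54, 54, 88.5)
holder (0.4998, -0.3785, 159, 118, -4.0)
red (0.5064, -0.3965, 22, 20, -4.9)
```

View pics/crop1.png

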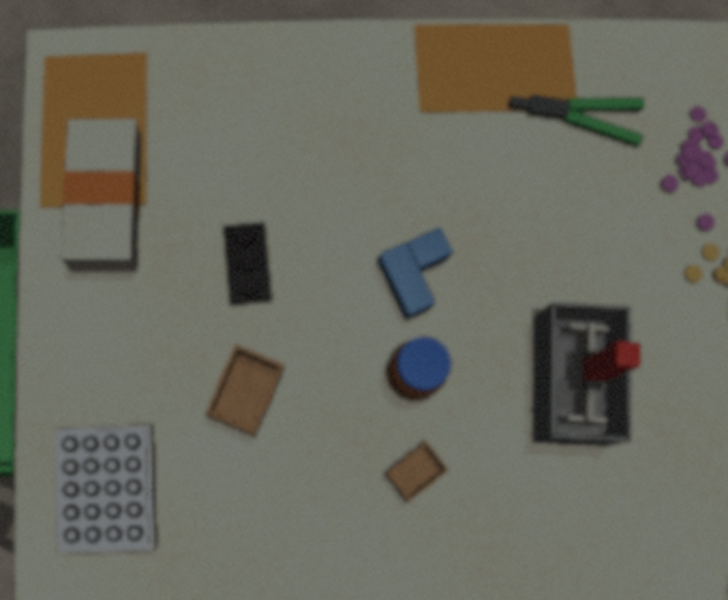

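The crop confirms it: the brown box at crop (246,391) measures 82x59 mm, so it is the carton_end. The one at crop (416,470) is only 54x38 mm, a look-alike. Next I need the passage, the holder and the scraper's lie.

Run:
```python
import pickle,cv2,numpy as np
from h import *
d=pickle.load(open("s0.pkl","rb"));s=d["top"];f=s["frame"]
C=lambda pts,z:cast(s,[(160+u/2.141,50+v/2.143) for u,v in pts],z).round(3).tolist()
print("carton top corners",C([(67,119),(137,119),(133,261),(62,261)],.06))
print("tray top corners",C([(56,428),(152,425),(153,548),(57,549)],.043))
print("edge",C([(28,30),(20,300)],0),"bin rim rows",cast(s,[(92,151),(90,271),(167,150),(167,271)],-.02).round(3).tolist())
print("holder rim",C([(552,304),(630,307),(628,441),(548,441)],.08), "base left",C([(536,315),(534,441)],0))
print("cheeks",C([(573,323),(607,323),(571,420),(604,418)],.044),"handle top",C([(615,343),(639,343),(639,366),(616,367)],.174))
print("jar base/cap",C([(395,365),(450,365),(422,338),(422,391)],.085))
print("foam",C([(378,257),(440,228),(452,250),(418,270),(434,302),(408,317)],.04))
# handle: two-view check
g=d["side"];hs=cv2.cvtColor(g["frame"],cv2.COLOR_RGB2HSV)
m=box(hs,(0,150,60),(6,255,255),(325,255,360,310));ys,xs=np.nonzero(m);print("side red",xs.min(),xs.max(),ys.min(),ys.max())
print("proj handle top", proj(g,[[.5064,-.3965,.174]]),proj(s,[[.5064,-.3965,.174]]))
k=np.argsort(ys)[:40];print(xs[k].mean(),ys[k].mean())
im=g["frame"][225:345,270:400,::-1];cv2.imwrite("pics/crop2.png",cv2.resize(im,(650,600),interpolation=cv2.INTER_CUBIC))
```

```text
carton top corners [[0.816, 0.19], [0.813, 0.108], [0.643, 0.112], [0.645, 0.192]]
tray top corners [[0.459, 0.201], [0.46, 0.093], [0.325, 0.093], [0.326, 0.199]]
edge [[0.966, 0.256], [0.615, 0.255]] bin rim rows [[0.734, 0.476], [0.414, 0.465], [0.728, 0.269], [0.412, 0.263]]
holder rim [[0.578, -0.351], [0.573, -0.44], [0.425, -0.425], [0.428, -0.336]] base left [[0.582, -0.355], [0.434, -0.342]]
cheeks [[0.563, -0.385], [0.562, -0.425], [0.453, -0.374], [0.454, -0.412]] handle top [[0.517, -0.384], [0.516, -0.409], [0.493, -0.407], [0.493, -0.383]]
jar base/cap [[0.514, -0.173], [0.512, -0.233], [0.543, -0.204], [0.485, -0.201]]
foam [[0.646, -0.166], [0.679, -0.239], [0.652, -0.251], [0.63, -0.211], [0.592, -0.227], [0.575, -0.196]]
side red 336 348 261 271
proj handle top [[342.62231021 265.20297357]] [[453.16890388 214.76873001]]
341.1 263.225
```

View pics/crop2.png

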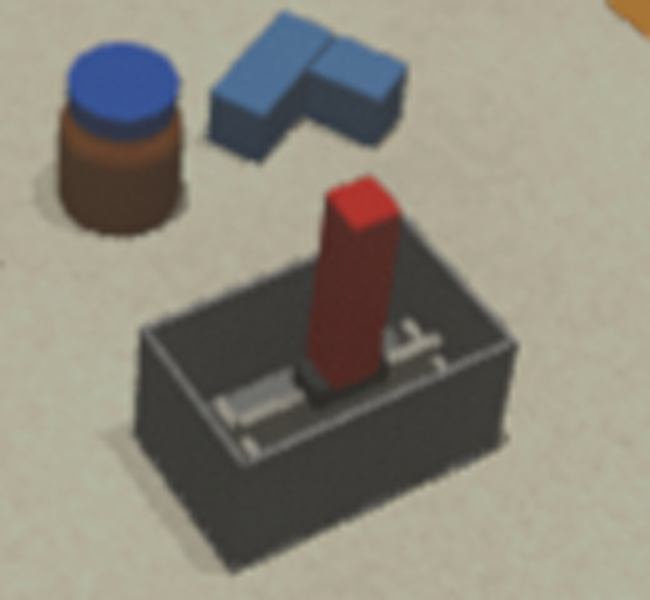

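The side crop shows the scraper upright in the holder. The handle top projects to (342.6,265.2) in the side view, against a measured 341,263, so the two views agree. The passage runs x = 0.460–0.643, centre 0.5515. Picking the scraper now.

```bash
cat > m.py <<'E'
from station import r
import numpy as np
def go(x,y,z,yaw,v=0.3,w=60):
    s=r.sense();p=np.array([x,y,z]);d=np.linalg.norm(p-s["tcp_pos"])
    dy=abs((yaw-s["orientation"][2]+180)%360-180)
    r.servo_line([x,y,z],[180,0,yaw],speed=min(v,d/max(dy/w,0.05)))
def st(t=""):
    s=r.sense();print(t,round(s["clock"],2),s["tcp_pos"].round(4),s["orientation"].round(1),"F",s["contact_force"].round(1),"op",round(s["opening"],4),round(s["gripper_force"],1));return s
E
python3 - <<'E'
from m import *
r.reach([.506,-.3965,.42],[180,0,-5.5]);st("above")
go(.506,-.3965,.312,-5.5,.2);st("down")
r.grab(45);st("grab")
go(.506,-.3965,.42,-5.5,.2);st("up")
E
```

```text
above 3.51 [ 0.5065 -0.3958  0.4201] [-180.    -0.    -5.4] F [-0.1  0.  -0.7] op 0.0874 0.0
down 4.2 [ 0.5062 -0.3965  0.3134] [ 1.799e+02 -1.000e-01 -5.500e+00] F [0.7 0.4 1.2] op 0.0878 0.0
grab 5.17 [ 0.506  -0.3965  0.3119] [-180.     0.    -5.5] F [-0.   0.1 -1.1] op 0.0258 45.0
up 5.87 [ 0.5061 -0.3965  0.4186] [-1.799e+02  1.000e-01 -5.500e+00] F [-0.2  0.7 -2.3] op 0.026 45.0
```

Run:
```python
from m import *
Z=.310
go(.4685,-.0735,.42,-24);go(.4685,-.0735,Z,-24,.25);st("start")
go(.500,-.003,Z,-24,.15);go(.5515,.105,Z,0,.12);st("gate")
go(.5515,.31,Z,0,.15);st("end")
go(.5515,.31,.40,0,.3);go(.5515,.0,.42,45);go(.742,-.016,.42,93.7,.35);st()
import cv2,pickle
s=r.snapshot("side");cv2.imwrite("pics/side1.png",s["frame"][:,:,::-1])
s=r.snapshot("top");pickle.dump(s,open("t1.pkl","wb"));cv2.imwrite("pics/top1.png",s["frame"][:,:,::-1])
```

```text
start 7.69 [ 0.4685 -0.0743  0.3097] [180.    0.  -24.1] F [ 0.2  0.6 -0.9] op 0.0256 45.0
gate 9.51 [0.5514 0.1046 0.31  ] [ 1.8e+02  0.0e+00 -1.0e-01] F [ 0.5 -0.1 -1.3] op 0.0257 45.0
end 11.03 [0.5517 0.3093 0.3101] [ 1.8e+02 -0.0e+00 -1.0e-01] F [ 0.6 -0.4 -1.6] op 0.0257 45.0
 13.7 [ 0.7418 -0.0151  0.4198] [-180.    -0.    93.7] F [-0.3  0.7 -1.6] op 0.0257 45.0
```

View pics/top1.png

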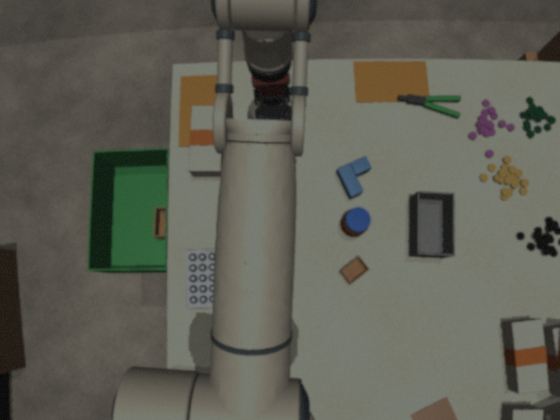

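The top view shows carton_end in the bin at (160,222), and the tray, jar and foam where they were. Now the offcut: push it −x into line with the passage, then +y. I'll finish over the foam start, leaving the view open.

Run:
```python
from m import *
import cv2,pickle
Z=.310
go(.742,-.010,Z,93.7,.25);st("start")
go(.602,-.019,Z,93.7,.13);st("pushed")
go(.612,-.018,.37,93.7,.2);go(.5515,-.115,.38,0,.3)
s=r.snapshot("side");pickle.dump(s,open("t2.pkl","wb"));cv2.imwrite("pics/side2.png",s["frame"][120:300,180:420,::-1].repeat(3,0).repeat(3,1))
go(.5515,-.115,Z,0,.2);st("start2")
go(.5515,.0,Z,0,.13);st()
s=r.snapshot("side");cv2.imwrite("pics/side3.png",s["frame"][120:300,180:420,::-1].repeat(3,0).repeat(3,1))
```

```text
start 14.39 [ 0.7415 -0.01    0.311 ] [180.    0.   93.7] F [ 1.  -0.1 -0.9] op 0.0259 45.0
pushed 15.62 [ 0.6024 -0.019   0.3101] [180.    0.   93.7] F [-0.3 -0.3 -1.8] op 0.0258 45.0
start2 18.41 [ 0.5515 -0.1149  0.3104] [-180.    0.    0.] F [ 1.2  0.4 -1.4] op 0.0257 45.0
 19.44 [ 5.515e-01 -4.000e-04  3.101e-01] [180.  -0.  -0.] F [ 0.8 -0.6 -1.5] op 0.0256 45.0
```

View pics/side3.png

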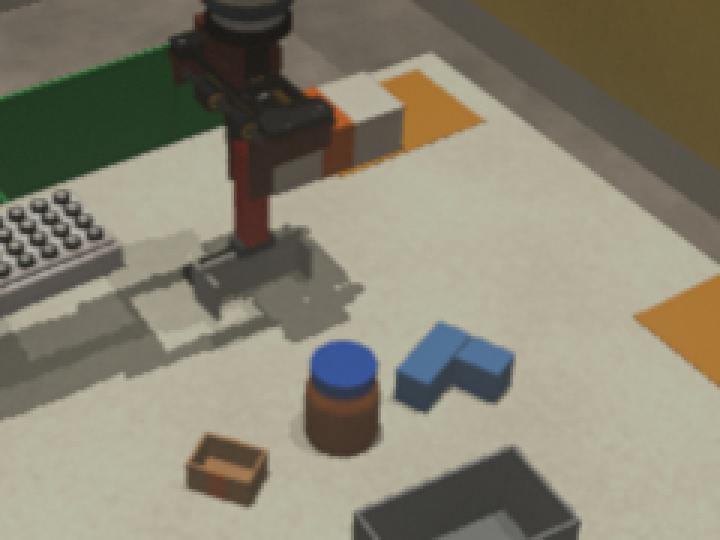

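The offcut sits in front of the blade, with its end just visible at (195,265), and the jar and foam are undisturbed. Pushing on into the bin, then to the foam.

Run:
```python
from m import *
import cv2,pickle
Z=.310
go(.5515,.31,Z,0,.15);st("end")
go(.5515,.31,.42,0,.3);go(.632,-.295,.42,0,.4)
s=r.snapshot("top");pickle.dump(s,open("t3.pkl","wb"));a=s["frame"][130:330,80:390,::-1]
s=r.snapshot("side");b=s["frame"][100:300,140:450,::-1]
cv2.imwrite("pics/both3.png",cv2.resize(cv2.hconcat([a,b]),None,fx=1.29,fy=1.29,interpolation=cv2.INTER_CUBIC));st()
```

```text
end 21.71 [0.5517 0.3094 0.3101] [180.  -0.  -0.] F [ 0.7 -0.6 -2.1] op 0.0257 45.0
 24.0 [ 0.6321 -0.2935  0.4205] [ 1.8e+02 -0.0e+00  1.0e-01] F [ 0.1 -0.4 -1.5] op 0.0257 45.0
```

View pics/both3.png

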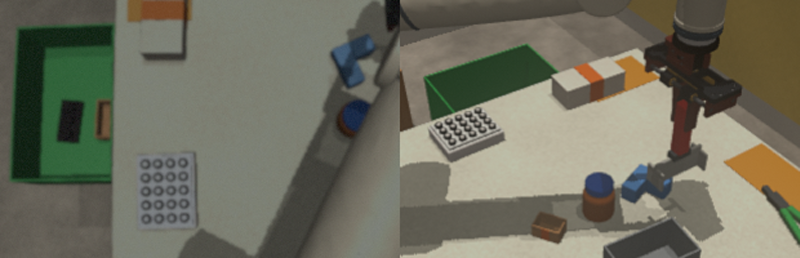

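The offcut (70,121) and carton_end (103,120) are both in the bin, and the tray, carton and jar are in place. Foam leg 1: push straight +y past the jar, back off and measure.

Run:
```python
from m import *
from h import *
import pickle
Z=.310
go(.632,-.295,Z,0,.2);st("start")
go(.632,-.085,Z,0,.12);st("pushed")
go(.632,-.095,.38,0,.25);go(.64,-.28,.42,20,.4)
s=r.snapshot("top");pickle.dump(s,open("t4.pkl","wb"))
cv2.imwrite("pics/top4.png",cv2.resize(s["frame"][130:330,160:390,::-1],None,fx=2.5,fy=2.5))
hsv=cv2.cvtColor(s["frame"],cv2.COLOR_RGB2HSV)
m=box(hsv,(98,90,30),(116,255,255),(200,100,330,240));print("foam",m.sum()/255,rect(s,m,.04))
```

```text
start 24.7 [ 0.6322 -0.2947  0.3117] [ 1.799e+02 -1.000e-01  0.000e+00] F [-0.2 -0.4 -0.2] op 0.0259 45.0
pushed 26.6 [ 0.632  -0.0856  0.3099] [180.   0.  -0.] F [-0.2  0.1 -1.8] op 0.0259 45.0
foam 648.0 (0.6207, -0.0516, 78, 77, 35.1)
```

View pics/top4.png

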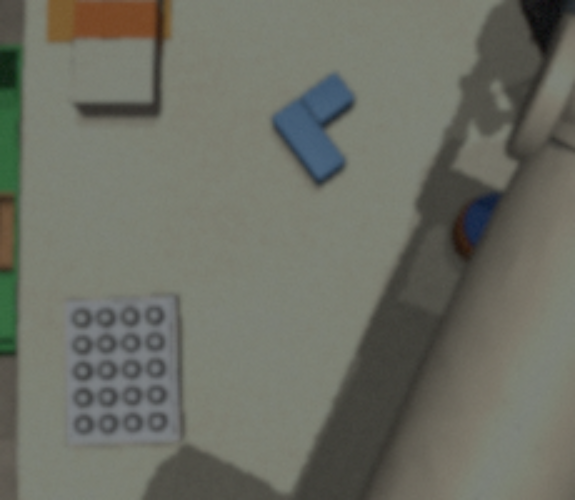

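Foam is at crop (313,128), i.e. world (0.621,−0.052), with the jar untouched. Leg 2: push −x.

Run:
```python
from m import *
from h import *
import pickle
Z=.310
go(.722,-.043,.40,90,.3);go(.722,-.043,Z,90,.2);st("start")
go(.602,-.043,Z,90,.12);st("pushed")
go(.612,-.043,.38,90,.25);go(.58,-.28,.42,20,.4)
s=r.snapshot("top");pickle.dump(s,open("t5.pkl","wb"))
cv2.imwrite("pics/top5.png",cv2.resize(s["frame"][130:330,160:390,::-1],None,fx=2.5,fy=2.5))
hsv=cv2.cvtColor(s["frame"],cv2.COLOR_RGB2HSV)
m=box(hsv,(98,90,30),(116,255,255),(200,100,330,260));print("foam",m.sum()/255,rect(s,m,.04));st()
```

```text
start 29.71 [ 0.722  -0.0435  0.3113] [179.9   0.   89.9] F [-0.2 -0.1 -1.6] op 0.0258 45.0
pushed 30.86 [ 0.6024 -0.043   0.3102] [180.   0.  90.] F [ 0.4  0.4 -1.2] op 0.0256 45.0
foam 626.0 (0.5469, -0.0353, 77, 74, 15.1)
 32.72 [ 0.5802 -0.2792  0.4195] [-180.     0.    20.1] F [-0.1 -0.4 -1.7] op 0.026 45.0
```

View pics/top5.png

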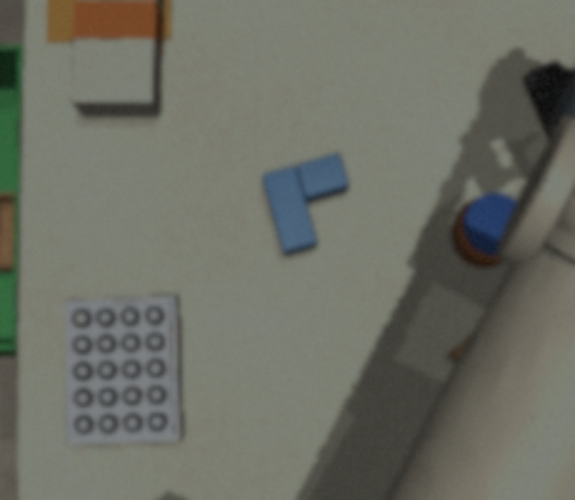

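Foam is now at crop (305,203), world (0.547,−0.035), in line with the passage. Final sweep +y, then look.

Run:
```python
from m import *
from h import *
import pickle
Z=.310
go(.5515,-.122,.42,0,.3);go(.5515,-.122,Z,0,.2);st("start")
go(.5515,.10,Z,0,.13);go(.5515,.315,Z,0,.14);st("end")
go(.5515,.315,.42,0,.3);go(.504,-.391,.43,-5.5,.4);st()
s=r.snapshot("top");pickle.dump(s,open("t6.pkl","wb"));a=s["frame"][130:330,80:390,::-1]
s=r.snapshot("side");b=s["frame"][140:340,140:450,::-1]
cv2.imwrite("pics/both6.png",cv2.resize(cv2.hconcat([a,b]),None,fx=1.29,fy=1.29,interpolation=cv2.INTER_CUBIC))
```

```text
start 34.1 [ 0.5518 -0.1228  0.311 ] [ 1.8e+02 -1.0e-01 -0.0e+00] F [ 0.1 -0.1 -2. ] op 0.0259 45.0
end 37.64 [0.5517 0.3143 0.3101] [ 1.8e+02 -0.0e+00 -1.0e-01] F [ 0.1  0.1 -1.5] op 0.0256 45.0
 40.08 [ 0.5043 -0.3898  0.4302] [-180.    -0.    -5.4] F [ 0.6  0.9 -1.1] op 0.0257 45.0
```

View pics/both6.png

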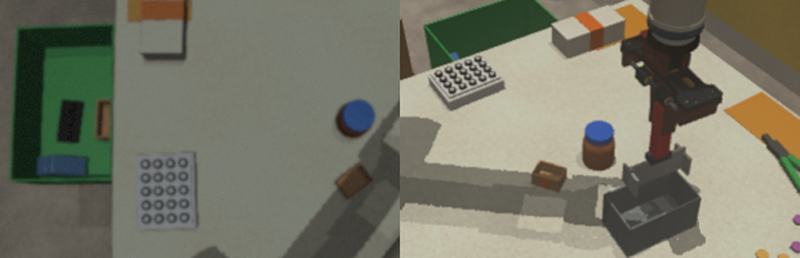

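All three scraps are in the bin: the offcut at (70,121), carton_end at (103,120) and foam at (62,165). The scraper hangs above the holder opening, so I'll lower it and release.

Run:
```python
from m import *
import cv2
go(.504,-.391,.335,-5.5,.2);st("in")
go(.504,-.391,.3122,-5.5,.06);r.wait(.2);st("low")
r.let_go();st("open")
go(.504,-.391,.45,-5.5,.15);go(.40,.0,.45,-5.5,.3);r.wait(.3);st()
s=r.snapshot("side");b=s["frame"][100:340,120:440,::-1]
a=r.snapshot("top")["frame"][100:340,80:480,::-1]
cv2.imwrite("pics/final.png",cv2.resize(cv2.hconcat([a,b]),None,fx=1.1,fy=1.1,interpolation=cv2.INTER_CUBIC))
```

```text
in 40.8 [ 0.5042 -0.3908  0.3363] [ 1.8e+02 -1.0e-01 -5.5e+00] F [ 0.6  0.2 -1.3] op 0.0254 45.0
low 41.53 [ 0.504  -0.3911  0.3127] [180.   -0.   -5.5] F [-0.4 -0.5 -1. ] op 0.026 45.0
open 42.59 [ 0.504  -0.391   0.3122] [-180.     0.    -5.5] F [-0.2  0.5  0.1] op 0.0879 0.0
 45.46 [ 0.4002 -0.0005  0.4499] [180.    0.   -5.6] F [-0.8  0.3 -0.8] op 0.0879 0.0
```

View pics/final.png

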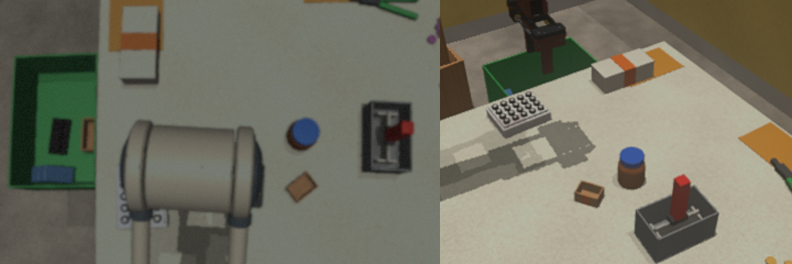

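The scraper stands upright in the holder at (385,137), with its handle tip at (406,128). The scraps are in the bin, and the jar, tray and carton are undisturbed.

```bash
python3 -c "
from station import r
print(r.hand_in())"
```

```text
the job is handed in; nothing more can be done
None
```

I swept all three scraps into the green bin using only the scraper, stood it back in its holder handle up, and handed the job in at about 45 s; the tray, carton and jar look unmoved in the last pictures.

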